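Seat the dishing block in the corner stop and close the keeper

ROBOT

A 7-joint arm with a two-finger parallel gripper is mounted at the origin on the work surface. World frame = base frame: x ahead of the robot, y to its left, z up, the work surface at z = 0. Lengths are in mm, angles in rad, forces in N, time in s.
With the tool pointing down it reaches from about 400 to 875 mm from the base axis. Payload 4.4 kg.
Tool frame: the origin (TCP) lies at the very end of the fingers, on their centre line; the grasp point (between the pads) lies 19 mm behind it; z points along the fingers, y is the line along which they close (so a half turn about z gives the same grasp; the last joint's range is limited). The gripper opens to 85 mm and grips with 20 to 120 N. Pads are 22 mm wide; open, the fingers measure 114 mm over their backs; the gripper's body (76 mm by 85 mm) begins 54 mm behind the grasp point. The pads swing forward as they close: fully open they stand 13 mm farther back than shut.
Start: joints at [1.091, 0.628, 0.038, 1.517, -0.027, 0.996, -0.02], TCP at [261.388, -595.142, 208.713] pointing down, gripper open.
Joint ranges: [-3.06, 3.06], [-0.37, 2.12], [-1.25, 1.32], [0.18, 2.47], [-1.1, 4.24], [0.23, 1.98], [-2.94, 2.94]. Speed limits (rad/s): [2.57, 2.57, 3.14, 3.14, 3.14, 3.14, 3.14].

INTERFACE

Orientations are given as [roll, pitch, yaw] about the fixed x, y, z axes, in that order (R = Rz(yaw) Ry(pitch) Rx(roll)).
In Python, from cell import monitor, viewer, workorder gives the robot as it stands.
- The arm moves only by the tool arm_command, never from a script. Its argument "series" is one flat list of numbers, 5 for each row, row after row: the opening in per cent of the stroke, from 0 (shut) to 100 (fully open), then the shift along the tool's x, y, z in cm, then the turn about the tool's z in degrees. In form: [claw, x, y, z, roll, claw, x, y, z, roll, ...]. A call has exactly 5 rows; each row is the pose to reach, as a shift and turn from the pose commanded when the call began, along the tool's axes at that moment; what a row does not reach only later rows make up. A row lasts 1/12 s, in which the tool goes at most 41.7 mm and 7.16 degrees, less where a joint would pass 70% of its speed; a pose out of reach is approached as far as the arm can. A call with a gripper value outside its range is refused whole. The fingers move at their own pace and stop on an object; the grip force is fixed at half the most. Time passes only in rows, so rows that repeat a pose let the fingers close, or fill a call up. It gives the time, the measured TCP pose, the force, the opening and the grip force at its end, in the units of the state.
- monitor.read_state(): the state, without advancing time (a new reading comes with each control period).
- viewer.get_image(name): name is "scene" or "top" or "wrist"; returns (picture, depth): 384x512x3 uint8, red, green, blue; 384x512 float32, mm along the optical axis (not along the pixel's ray), 0 where there is no reading.
- viewer.camera_model(name): a dict with "mtx" (3x3 intrinsics, pixels), "dist_coeffs" ([k1, k2, p1, p2, k3] as OpenCV has them; the pictures are not rectified), "R" (3x3) and "t" (3): a world point X has camera coordinates R X + t. Camera axes: x right, y down, z forward; pixel columns grow to the right and rows downward; lengths in mm; the calibration is good to about 2 mm. A picture is of the moment at which its call begins: read the wrist's pose just before it. camera_model takes no time and is no camera call; for the wrist camera it gives the pose at the moment of the call.
- workorder.finish_job(): hands the job in; it is judged then, once.
The state is a dict: "clock": time; "qpos": joint angles; "qd": joint speeds; "tau": joint torques, N m; "eef_pos": TCP position; "tool_rot": TCP orientation; "force": force on the tool from outside, world axes, zero at the start; "torque": the same for the moment, N m; "width": finger opening in mm; "gripper_force": force on a finger pad.
Only numpy, scipy, OpenCV 4.12 (cv2) and the standard library are available. Lean on these libraries where they do the work, as an engineer would, in place of code of your own. Each camera call takes 0.05 s, during which the arm holds its last target. There are 200 camera calls.

TASK

Push the wooden dishing block (the one with the round hollow) along the bench until it lies flat against the long fence of the corner stop. Then push the sliding keeper along that fence until the block is seated in the corner, flush with both fences, and the keeper is snug against its side. The block must only slide on the bench, never be lifted or tipped, and the other things on the bench are to be left where they are.

Things in the scene. Friction and masses are not known exactly. Their poses are not given: they have to be found in the camera images.
- block: beech dishing block with a round hollow (60 mm wide, 16 deep) on top; 84 mm along its x, 100 along its y, 42 high, 0.15 to 0.35 kg. Origin: centre of its underside. Starts on the robot's side of the long fence, between short fence and keeper, turned up to 18 degrees; is to end with its x along the stop's x. Seated, its origin is at x -42, y -50 mm in the stop's frame
- stop: steel corner stop fixed to the bench, turned up to 15 degrees. Origin: inner corner of the two fences, at bench level; x points away from the robot, y to its left. Long fence: inner face x = 0, from y = 0 to -328 mm. Short fence: inner face y = 0, from x = 0 to -92 mm. Fences are 28 mm high, 22 thick
- keeper (a joint): aluminium block riding on the long fence: 30 mm along it, standing 47 mm out from its inner face, top 45 mm above the bench. Value: travel (m) along the stop's +y, 0 to 0.15; its face to the block is at y = -0.23 + value, touching a seated block at 0.13. Starts at 0 to 0.035; about 2 N of friction, 3 to 8 N when it also pushes the block; stays where left
- keeper_back (a point): centre of the keeper's back face, the one to push on (it faces the stop's -y): 24.5 mm out from the long fence's inner face, 23.5 mm above the bench; the face is 46 mm wide, 43 high. Axes as the stop's
- offcut: plain beech off-cut, 50 x 45 x 40 mm, no hollow; bystander standing left of the block. Origin: centre of its underside
- stake: small round steel stake with a domed head, 48 mm across, 43 mm high; bystander standing right of the block. Origin: centre of its underside
- dolly: steel body dolly, a rounded slab 75 x 50 x 30 mm; bystander. Origin: centre of its underside
- hammer: hammer 280 mm long lying on the bench; bystander. Origin: under the hammer; x along the handle towards the head
- mallet: wooden mallet about 260 mm long, head 85 mm long and 60 mm across, lying on the bench; bystander. Origin: on the bench under the handle; x towards the head
- tin: closed flat tin, 74 mm across, 50 mm high, upright; bystander. Origin: centre of its underside
- tape: roll of paper tape lying flat, 100 mm across, 25 mm high; bystander. Origin: centre of its underside
Not all that is in view belongs to the job. What is shaped like the block but orange or yellow is not meant.

How it is judged (in metres and radians):
On the way, in this order (a step that is already met when the one before it is completed fails the run):
1. the block lies flat against the long fence, within 4 mm (x of block in the frame of stop between -0.046 and -0.037 m and angle between the x axis of block and the x axis of stop, either way round below 0.06 rad), for 0.2 s.
2. the block is in the corner with the keeper closed against it (all of step 1 and y of block in the frame of stop between -0.054 and -0.045 m and value of joint keeper above 0.125 m), for 0.2 s.
At the end, for the whole second after the job is handed in: The block is upright and at rest, within 4 mm of both fences and within 0.06 rad of square to them, and the keeper's travel is over 125 mm (within 5 mm of a seated block) (all of step 2 and angle between block's own z axis and vertical below 0.05 rad and linear speed of block below 0.01 m/s); the robot touches nothing.
It fails at once if the block is lifted (over 10 mm) or tipped (over 0.2 rad) (height (world z) of block above 0.01 m or angle between block's own z axis and vertical above 0.2 rad).
It fails at once if another thing on the bench is moved by more than 20 mm (distance of any of offcut, stake, dolly, hammer, mallet, tin, tape from where it was at the start of the episode above 0.02 m).
It also fails if it takes over 50 s, if anything falls off the work surface, if the arm or the gripper's body presses on something with over 40 N, if the wrist force passes 120 N, or if a joint passes its speed limit or range.

## Working session

There is one attempt and no reset: what is moved stays moved. The work goes in short steps, Python scripts to look and compute and a tool call to move; the robot and the scene stay as the last step left them, time stands still between calls to the robot, and variables do not carry over. Pictures are saved under pics/ and viewed, at most 10 in all, crops included, and the job is handed in when it is done.

Besides the shell and the picture viewer there is one more tool, called after "Call:" as name(argument=value, ...), one argument or row to a line, values as JSON. arm_command: Moves the arm, as the interface text tells. Its arguments: {"type":"object","properties":{"series":{"type":"array","items":{"type":"number"}}},"required":["series"]}

```bash
mkdir -p pics; cat > h.py <<'E'
import numpy as np, cv2
from cell import monitor, viewer, workorder
def cloud(name):
    m=viewer.camera_model(name); im,d=viewer.get_image(name)
    v,u=np.mgrid[0:384,0:512]
    p=cv2.undistortPoints(np.stack([u,v],-1).reshape(-1,1,2).astype(float),np.array(m["mtx"]),np.array(m["dist_coeffs"])).reshape(384,512,2)
    c=np.dstack([p*d[...,None],d])
    X=(c-np.array(m["t"]))@np.array(m["R"])
    X[d<=0]=np.nan
    return im,X
E
python3 - <<'E'
from h import *
s=monitor.read_state(); print({k:np.round(v,3) for k,v in s.items()})
for n in("top","scene"):
    im,X=cloud(n); np.savez(f"/tmp/{n}.npz",im=im,X=X)
    cv2.imwrite(f"pics/{n}0.png",cv2.resize(im[...,::-1],(768,576)))
    print(n,np.round(X[192,256]),np.round(X[::96,::128],0).tolist())
E
```

```text
{'clock': np.float64(0.0), 'qpos': array([ 1.091,  0.629,  0.038,  1.518, -0.027,  0.996, -0.02 ]), 'qd': array([ 0.001, -0.002,  0.   , -0.001, -0.001,  0.001,  0.001]), 'tau': array([ 0.0000e+00, -5.6340e+01,  1.2260e+00, -1.9344e+01,  1.1000e-02,
        1.1000e-02, -0.0000e+00]), 'eef_pos': array([ 261.138, -594.516,  207.8  ]), 'tool_rot': array([-3.14 ,  0.   ,  0.414]), 'force': array([-0.104, -0.455,  0.082]), 'torque': array([0.068, 0.   , 0.025]), 'gripper_force': np.float64(0.0), 'width': np.float64(85.591)}
top [505.   3.  -2.] [[[1295.0, 985.0, -134.0], [1295.0, 482.0, -230.0], [1296.0, -21.0, -265.0], [1292.0, -535.0, -245.0]], [[840.0, 835.0, -3.0], [813.0, 393.0, -1.0], [799.0, -5.0, 5.0], [799.0, -408.0, -1.0]], [[511.0, 743.0, 100.0], [514.0, 386.0, -2.0], [505.0, 3.0, -2.0], [492.0, -373.0, 37.0]], [[223.0, 806.0, -4.0], [229.0, 387.0, -2.0], [223.0, 10.0, 1.0], [207.0, -372.0, 1.0]]]
scene [487.  74.   1.] [[[-840.0, -175.0, 411.0], [-928.0, 435.0, 346.0], [-1064.0, 1468.0, 242.0], [-221.0, 1776.0, 307.0]], [[-804.0, -306.0, 36.0], [18.0, -64.0, 203.0], [-121.0, 622.0, -3.0], [-97.0, 1777.0, -275.0]], [[-25.0, -498.0, 0.0], [236.0, -213.0, 4.0], [487.0, 74.0, 1.0], [745.0, 363.0, 1.0]], [[517.0, -591.0, 103.0], [579.0, -385.0, 2.0], [766.0, -176.0, 2.0], [955.0, 35.0, -0.0]]]
```

View pics/top0.png

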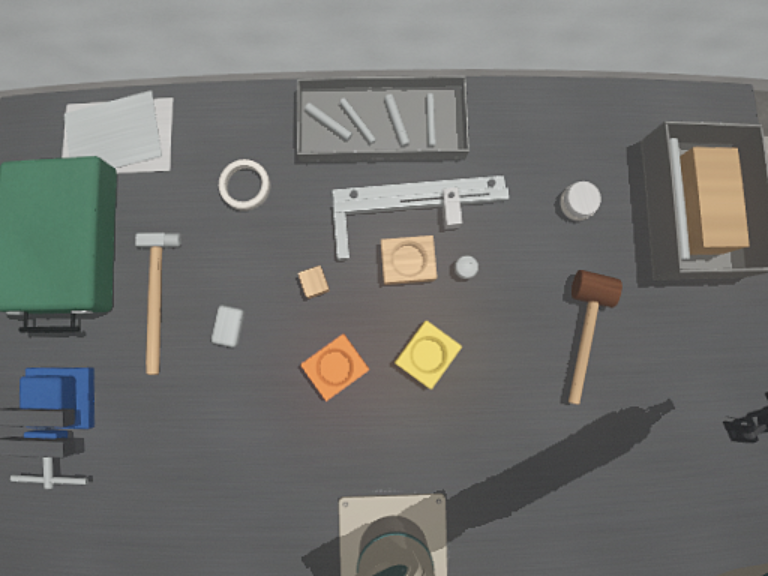

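View pics/scene0.png

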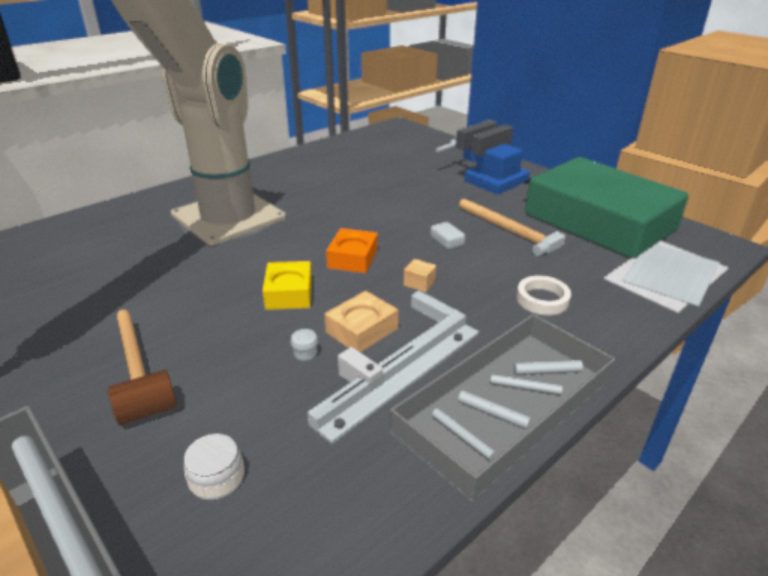

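The top view (768x576 px) shows the block at (408,260), the stop's inner corner at about (347,211), the keeper at (453,208), the offcut at (312,282) and the stake at (466,267). The orange and yellow blocks are decoys. The scene view agrees. Next I'll measure from both depth maps.

```bash
python3 - <<'E'
import numpy as np, cv2
for n in("top","scene"):
    f=np.load(f"/tmp/{n}.npz"); X=f["X"]; im=f["im"]
    x,y,z=np.moveaxis(X,-1,0)
    roi=(x>450)&(x<950)&(y>-280)&(y<200)
    for lo,hi in((14,32),(33,60)):
        m=(roi&(z>lo)&(z<hi)).astype(np.uint8)
        k,l,st,_=cv2.connectedComponentsWithStats(m,connectivity=4)
        for i in range(1,k):
            if st[i,4]<40: continue
            P=X[l==i]; r=cv2.minAreaRect(P[:,:2].astype(np.float32))
            print(n,lo,st[i,4],"zmed",np.round(np.median(P[:,2]),1),"rect",np.round(r[0],1),np.round(r[1],1),round(r[2],1),"rgb",np.median(im[l==i],axis=0))
E
```

```text
top 14 305 zmed 22.7 rect [917.1  -3.2] [336.6  57.7] 83.1 rgb [82. 82. 80.]
top 14 151 zmed 18.6 rect [847.7 -99.5] [ 13.8 111.1] 90.0 rgb [177. 180. 179.]
top 14 199 zmed 20.9 rect [846.6 -32.3] [111.4  18.3] 17.6 rgb [176. 179. 177.]
top 14 151 zmed 19.4 rect [847.1  48.3] [111.6  14.4] 34.7 rgb [179. 182. 180.]
top 14 203 zmed 20.4 rect [846.9 109. ] [109.9  19.5] 52.4 rgb [179. 181. 180.]
top 14 194 zmed 23.9 rect [ 7.695e+02 -7.000e-01] [338.1   6.7] 89.9 rgb [83. 82. 80.]
top 14 267 zmed 26.9 rect [ 687.9 -199.2] [ 27.7 102.7] 4.6 rgb [196. 199. 197.]
top 14 829 zmed 27.0 rect [626.8 -11.5] [115.2 215.1] 4.1 rgb [195. 198. 196.]
top 14 326 zmed 25.2 rect [556.7 -46.8] [59.9 56.2] 0.0 rgb [223. 192. 155.]
top 33 843 zmed 45.8 rect [849.   -1.5] [165.5 340.9] 0.0 rgb [105. 106. 103.]
top 33 259 zmed 43.8 rect [ 659.4 -131.9] [75.2 30.8] 3.2 rgb [209. 207. 205.]
top 33 673 zmed 40.5 rect [557. -46.] [ 84.8 100.2] 3.3 rgb [221. 191. 153.]
top 33 156 zmed 37.9 rect [ 539.6 -157.9] [39.1 40.6] 43.3 rgb [193. 195. 193.]
top 33 273 zmed 39.1 rect [518.1 139.5] [50.5 45.4] 18.9 rgb [22
[... 533 characters left out ...]
.8 -33. ] [374.9 147.3] 64.6 rgb [94. 94. 94.]
scene 14 248 zmed 19.9 rect [850.7  47.1] [110.7  16.7] 32.6 rgb [193. 201. 202.]
scene 14 352 zmed 21.5 rect [850.1 -33.3] [110.6  18.3] 17.3 rgb [193. 200. 201.]
scene 14 301 zmed 20.2 rect [ 850.3 -102.7] [109.6  14.5] 0.8 rgb [186. 194. 195.]
scene 33 178 zmed 40.8 rect [521.4 137.3] [49.2 46.9] 17.2 rgb [232. 190. 129.]
scene 33 670 zmed 42.5 rect [558.4 -45.7] [ 88.7 102.5] 3.4 rgb [233. 190. 128.]
scene 33 2048 zmed 44.5 rect [850.   -1.1] [344.3 162.9] 89.8 rgb [100. 101. 100.]
scene 33 172 zmed 39.6 rect [ 542.7 -159.5] [41.9 42.6] 38.3 rgb [195. 202. 204.]
scene 33 369 zmed 45.6 rect [ 660.6 -134.4] [74.3 31.3] 3.8 rgb [207. 205. 204.]
```

Call:
arm_command(
  series=[40, 3.3, -2.5, 0, 6, 40, 6.5, -4.9, 0, 12, 40, 9.8, -7.4, 0, 19.2, 40, 13.0, -9.8, 0, 19.2, 40, 16.3, -12.3, 0, 19.2],
)

```text
clock: 0.52
eef_pos: [361.5, -415.2, 208.4]
tool_rot: [-3.141, 0.001, 0.078]
force: [1.9, -1.1, 0.0]
width: 34.3
gripper_force: 0.0
```

```bash
python3 - <<'E'
import numpy as np, cv2
t=np.load("/tmp/top.npz"); s=np.load("/tmp/scene.npz")
for n,f in(("top",t),("scene",s)):
    x,y,z=f["X"].reshape(-1,3).T
    # fence top band: outer edge and inner edge by slices of y
    m=(z>22)&(z<34)&(x>630)&(x<720)&(y>-255)&(y<105)
    o=[];i=[]
    for a in range(-240,100,12):
        q=x[m&(abs(y-a)<6)]
        if len(q)>3: o.append((a,q.max())); i.append((a,q.min()))
    o=np.array(o); i=np.array([p for p in i if -100<p[0]<50])
    print(n,"outer",np.polyfit(*o.T,1),"inner",np.polyfit(*i.T,1),[np.round(p,0).tolist() for p in i])
    m=(z>22)&(z<34)&(x>560)&(x<640)&(y>40)&(y<120)
    print("short",[(a,round(y[m&(abs(x-a)<6)].min()),round(y[m&(abs(x-a)<6)].max())) for a in range(585,640,10)])
E
```

```text
top outer [-7.00790573e-02  6.82158573e+02] inner [-6.72257487e-02  6.60428164e+02] [[-96.0, 666.0], [-84.0, 667.0], [-72.0, 664.0], [-60.0, 664.0], [-48.0, 664.0], [-36.0, 664.0], [-24.0, 662.0], [-12.0, 661.0], [0.0, 662.0], [12.0, 659.0], [24.0, 658.0], [36.0, 657.0], [48.0, 657.0]]
short [(585, 71, 92), (595, 74, 94), (605, 74, 95), (615, 74, 94), (625, 74, 94), (635, 76, 97)]
scene outer [-7.13323651e-02  6.84204071e+02] inner [-6.62667442e-02  6.61842303e+02] [[-96.0, 668.0], [-84.0, 668.0], [-72.0, 666.0], [-60.0, 666.0], [-48.0, 666.0], [-36.0, 662.0], [-24.0, 663.0], [-12.0, 662.0], [0.0, 662.0], [12.0, 662.0], [24.0, 662.0], [36.0, 659.0], [48.0, 658.0]]
short [(585, 70, 92), (595, 69, 95), (605, 70, 94), (615, 72, 98), (625, 73, 98), (635, 73, 95)]
```

Call:
arm_command(
  series=[40, 1.5, -3.6, 0, 0.5, 40, 3.0, -7.1, 0, 0.5, 40, 4.5, -10.6, 0, 0.5, 40, 6.0, -14.2, 0, 0.5, 40, 7.4, -17.7, 0, 0.5],
)

```text
clock: 0.93
eef_pos: [421.2, -232.6, 208.5]
tool_rot: [-3.141, 0.0, 0.07]
force: [1.5, 1.0, -0.7]
width: 33.9
gripper_force: 0.0
```

Call:
arm_command(
  series=[40, 1.5, -3.6, 0, 0, 40, 3.0, -7.1, 0, 0, 40, 4.5, -10.6, 0, 0, 40, 6.0, -14.2, 0, 0, 40, 7.4, -17.7, 0, 0],
)

```text
clock: 1.35
eef_pos: [482.7, -50.9, 208.7]
tool_rot: [-3.141, 0.0, 0.07]
force: [0.7, 0.7, 1.0]
width: 34.0
gripper_force: 0.0
```

```bash
cat > look.py <<'E'
from h import *
import sys
def rects(n,lo,hi,roi=(480,800,-280,200)):
    im,X=cloud(n); x,y,z=np.moveaxis(X,-1,0)
    m=((x>roi[0])&(x<roi[1])&(y>roi[2])&(y<roi[3])&(z>lo)&(z<hi)).astype(np.uint8)
    k,l,st,_=cv2.connectedComponentsWithStats(m,connectivity=4)
    for i in range(1,k):
        if st[i,4]<60: continue
        P=X[l==i]; r=cv2.minAreaRect(P[:,:2].astype(np.float32))
        print(n,st[i,4],"z",np.round(np.median(P[:,2]),1),np.round(r[0],1),np.round(r[1],1),round(r[2],1),"edge px" if st[i,0]==0 or st[i,1]==0 or st[i,0]+st[i,2]==512 or st[i,1]+st[i,3]==384 else "")
    return im
if __name__=="__main__":
    s=monitor.read_state(); print(np.round(s["eef_pos"],1),np.round(s["tool_rot"],3),np.round(s["force"],1),s["width"],s["clock"])
    im=rects("wrist",34,60)
    cv2.imwrite(f"pics/{sys.argv[1]}.png",im[...,::-1])
E
python3 look.py w1
```

```text
[482.7 -50.9 208.7] [-3.141  0.     0.07 ] [0.7 0.7 1. ] 33.99352141203076 1.35
wrist 841 z 44.9 [ 631.9 -132.4] [19.5 30.6] 1.1 edge px
wrist 6904 z 42.0 [558.3 -42.6] [ 84.3 100.4] 3.3 
wrist 2394 z 40.0 [519.9 141.6] [50.2 46.1] 18.0 
wrist 1541 z 38.8 [ 541.7 -155.3] [42.2 42.5] 67.0
```

View pics/w1.png

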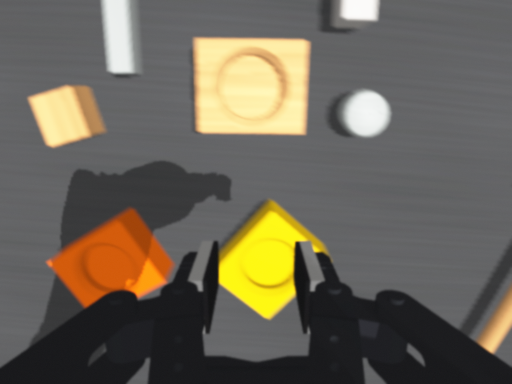

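The wrist view has the block at (250,86), the stake at (364,113), the offcut at (67,115), and the yellow decoy's near corner at (270,201), which leaves about 58 mm of clear bench behind the block. I'll lower the fingers into that gap.

Call:
arm_command(
  series=[40, 0.4, 0, 3.5, 0, 40, 0.7, 0, 7, 0, 40, 0.7, 0, 10.5, 0, 40, 0.7, 0, 14, 0, 40, 0.7, 0, 16.5, 0],
)

```text
clock: 1.82
eef_pos: [488.0, -52.5, 41.1]
tool_rot: [-3.141, 0.003, 0.07]
force: [-0.2, -0.2, 0.5]
width: 34.1
gripper_force: 0.0
```

Call:
arm_command(
  series=[40, 0, 0, 1, 0, 40, 0, 0, 2, 0, 40, 0, 0, 3, 0, 40, 0, 0, 3.2, 0, 40, 0, 0, 3.2, 0],
)

```text
clock: 2.23
eef_pos: [489.8, -52.6, 12.0]
tool_rot: [3.142, -0.001, 0.07]
force: [0.3, 0.7, -0.1]
width: 34.6
gripper_force: 0.0
```

Call:
arm_command(
  series=[40, 1, 0, 0, 0, 40, 2, 0, 0, 0, 40, 2.8, 0, 0, 0, 40, 3.6, 0, 0, 0, 40, 4.4, 0, 0, 0],
)

```text
clock: 2.65
eef_pos: [533.3, -49.4, 12.4]
tool_rot: [-3.142, 0.001, 0.07]
force: [-2.8, 0.3, 1.6]
width: 34.2
gripper_force: 1.3
```

Call:
arm_command(
  series=[40, 0.6, 0, 0, 0, 40, 1.2, 0, 0, 0, 40, 1.8, 0, 0, 0, 40, 2.4, 0, 0, 0, 40, 2.8, 0, 0, 0],
)

```text
clock: 3.07
eef_pos: [562.3, -47.4, 11.7]
tool_rot: [3.142, -0.001, 0.07]
force: [-2.7, 0.1, 0.4]
width: 34.3
gripper_force: 1.1
```

```bash
python3 - <<'E'
from look import *
print(np.round(monitor.read_state()["force"],1),np.round(monitor.read_state()["eef_pos"],1))
rects("top",34,60,(480,760,-280,200)); rects("scene",34,60,(480,760,-280,200)); rects("wrist",34,60,(480,760,-280,200))
E
```

```text
[-2.7  0.1  0.4] [562.3 -47.4  11.7]
top 188 z 41.0 [617.3  -1.3] [26.2 71.8] 88.9 
top 272 z 39.3 [517.9 139.3] [50.2 45. ] 19.3 
scene 168 z 41.1 [520.8 137.7] [49.1 48.1] 17.4 
scene 782 z 43.0 [606.3 -42. ] [106.  103.2] 4.6 
scene 163 z 39.7 [ 543.  -159.4] [42.2 41.1] 15.7 
scene 365 z 45.7 [ 661.  -134.8] [76.2 30.6] 3.6 
wrist 9337 z 44.9 [ 650.3 -129. ] [54.8 27.2] 4.6 edge px
wrist 39359 z 42.0 [604.7 -38.5] [106.3 101. ] 4.3 
wrist 4188 z 39.0 [ 546.2 -157. ] [43.  34.3] 59.4 edge px
```

Call:
arm_command(
  series=[40, 0.2, 0, 0, 0, 40, 0.4, 0, 0, 0, 40, 0.5, 0, 0, 0, 40, 0.6, 0, 0, 0, 40, 0.6, 0, 0, 0],
)

```text
clock: 3.63
eef_pos: [567.2, -47.0, 11.7]
tool_rot: [-3.142, 0.0, 0.07]
force: [-1.9, -0.2, 0.0]
width: 34.1
gripper_force: 0.9
```

Call:
arm_command(
  series=[40, 0.05, 0, 0, 0, 40, 0.1, 0, 0, 0, 40, 0.15, 0, 0, 0, 40, 0.2, 0, 0, 0, 40, 0.2, 0, 0, 0],
)

```text
clock: 4.05
eef_pos: [569.6, -46.9, 11.7]
tool_rot: [3.142, -0.0, 0.07]
force: [-0.4, -0.8, 0.4]
width: 34.0
gripper_force: 0.6
```

Call:
arm_command(
  series=[40, 0.1, 0, 0, 0, 40, 0.2, 0, 0, 0, 40, 0.25, 0, 0, 0, 40, 0.3, 0, 0, 0, 40, 0.3, 0, 0, 0],
)

```text
clock: 4.47
eef_pos: [570.1, -46.8, 11.6]
tool_rot: [-3.141, 0.004, 0.07]
force: [-6.5, 0.2, 4.7]
width: 34.2
gripper_force: 3.0
```

The block stopped against the long fence: a 3 mm command moved it 0.5 mm and the force rose to 6.5 N. I'll back off, lift and close the gripper.

Call:
arm_command(
  series=[40, -0.8, 0, 0, 0, 40, -1.8, 0, 0, 0, 0, -2, 0, -3.5, 0, 0, -2, 0, -7, 0, 0, -2, 0, -10.5, 0],
)

```text
clock: 4.88
eef_pos: [552.6, -48.1, 117.7]
tool_rot: [3.141, -0.001, 0.07]
force: [0.9, 0.5, -0.3]
width: 0.8
gripper_force: 0.0
```

Call:
arm_command(
  series=[0, 2, 3, 0, 0, 0, 4, 6, 0, 0, 0, 6, 9, 0, 0, 0, 8, 12, 0, 0, 0, 8.9, 13.5, 0, 0],
)

```text
clock: 5.3
eef_pos: [653.9, -182.1, 117.5]
tool_rot: [3.137, -0.006, 0.067]
force: [0.1, -0.8, 0.3]
width: 0.1
gripper_force: 0.0
```

```bash
python3 - <<'E'
from look import *
print(np.round(monitor.read_state()["force"],1),np.round(monitor.read_state()["eef_pos"],1),monitor.read_state()["width"])
for n in("top","wrist","scene"): rects(n,35,60,(480,760,-280,200))
E
```

```text
[ 0.1 -0.8  0.3] [ 653.9 -182.1  117.5] 0.11477085277633327
top 259 z 44.2 [ 658.7 -132. ] [74.6 30.6] 3.3 
top 660 z 40.6 [621.  -40.7] [ 85.2 100.2] 4.0 
top 128 z 38.5 [ 539.4 -157.6] [35.6 38.3] 87.6 
top 263 z 39.5 [518.2 139. ] [50.8 45.2] 18.8 
wrist 4316 z 45.2 [ 660.5 -131.3] [73.2 30.6] 3.7 
wrist 9234 z 41.9 [622.5 -37.1] [ 85.2 101.9] 3.8 edge px
scene 161 z 41.1 [519.8 139.6] [49.5 48.8] 17.9 
scene 685 z 42.7 [622.3 -40.2] [ 87.2 104.4] 3.7 
scene 159 z 39.8 [ 543.9 -159.7] [40.3 40.9] 53.7 
scene 353 z 45.7 [ 660.4 -134.3] [74.6 32. ] 2.3
```

The block is flush with the long fence: its centre is at x 621.5 against 621.5 expected, and its angle matches within about 0.3°. Now I'll go down behind the keeper.

Call:
arm_command(
  series=[0, -0.5, 0, 3, 0, 0, -0.5, 0, 6, 0, 0, -0.5, 0, 9, 0, 0, -0.5, 0, 10.3, 0, 0, -0.5, 0, 10.3, 0],
)

```text
clock: 5.87
eef_pos: [642.7, -174.5, 10.4]
tool_rot: [-3.139, 0.006, 0.071]
force: [-0.3, -0.6, 0.2]
width: -0.3
gripper_force: 0.0
```

Call:
arm_command(
  series=[0, 0, -0.8, 0, 0, 0, 0, -1.6, 0, 0, 0, 0, -2.4, 0, 0, 0, 0, -3.2, 0, 0, 0, 0, -4, 0, 0],
)

```text
clock: 6.28
eef_pos: [644.6, -136.9, 16.0]
tool_rot: [3.14, -0.004, 0.07]
force: [0.5, -4.9, 7.5]
width: -0.0
gripper_force: 3.9
```

Call:
arm_command(
  series=[0, 0, -0.7, 0, 0, 0, 0, -1.4, 0, 0, 0, 0, -2.1, 0, 0, 0, 0, -2.8, 0, 0, 0, 0, -3.4, 0, 0],
)

```text
clock: 6.7
eef_pos: [642.4, -103.8, 16.0]
tool_rot: [3.139, -0.005, 0.07]
force: [-0.3, -4.5, 6.9]
width: -0.3
gripper_force: 4.4
```

Call:
arm_command(
  series=[0, 0, -0.5, 0, 0, 0, 0, -1, 0, 0, 0, 0, -1.5, 0, 0, 0, 0, -2, 0, 0, 0, 0, -2.3, 0, 0],
)

```text
clock: 7.12
eef_pos: [640.9, -80.5, 16.0]
tool_rot: [3.14, -0.005, 0.07]
force: [0.4, -3.0, 7.2]
width: -0.0
gripper_force: 4.4
```

```bash
python3 - <<'E'
from look import *
print(np.round(monitor.read_state()["force"],1),np.round(monitor.read_state()["eef_pos"],1))
for n in("scene",): 
    im=rects(n,35,52,(480,760,-280,200))
    cv2.imwrite("pics/s2.png",cv2.resize(im[150:320,150:380,::-1],None,fx=3,fy=3))
E
```

```text
[ 0.4 -3.   7.2] [640.9 -80.5  16. ]
scene 163 z 41.0 [520.6 138.6] [49.5 49.9] 19.8 
scene 657 z 43.3 [641.   -8.4] [ 79.6 162.8] 23.7 
scene 158 z 40.0 [ 543.2 -159.1] [40.3 42.6] 55.2
```

View pics/s2.png

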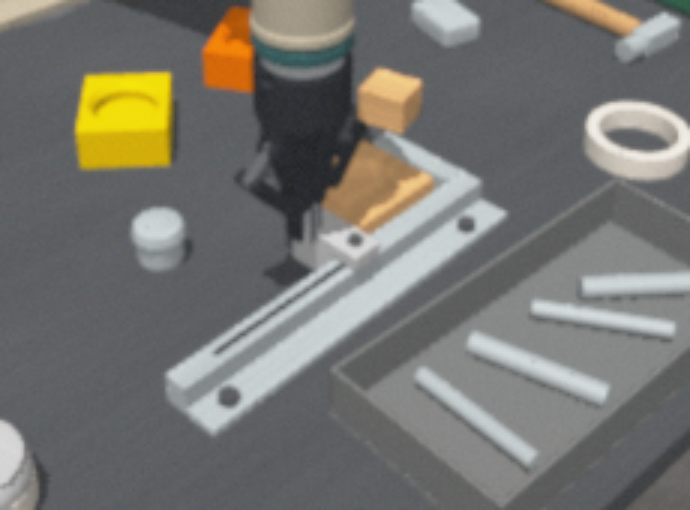

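Call:
arm_command(
  series=[0, 0, -0.2, 0, 0, 0, 0, -0.4, 0, 0, 0, 0, -0.6, 0, 0, 0, 0, -0.8, 0, 0, 0, 0, -0.8, 0, 0],
)

```text
clock: 7.58
eef_pos: [640.3, -72.4, 15.9]
tool_rot: [3.14, -0.005, 0.07]
force: [-0.2, -2.8, 6.5]
width: 0.0
gripper_force: 4.1
```

The crop shows the fingers behind the keeper at (330,240) and the block at (375,185), close to the corner at (450,175). The offcut is undisturbed. I'll go on in small steps until the force rises.

Call:
arm_command(
  series=[0, 0, -0.1, 0, 0, 0, 0, -0.2, 0, 0, 0, 0, -0.3, 0, 0, 0, 0, -0.4, 0, 0, 0, 0, -0.4, 0, 0],
)

```text
clock: 8.0
eef_pos: [640.1, -68.8, 16.0]
tool_rot: [3.14, -0.005, 0.07]
force: [-0.3, -4.2, 7.1]
width: 0.1
gripper_force: 4.2
```

Call:
arm_command(
  series=[0, 0, -0.1, 0, 0, 0, 0, -0.2, 0, 0, 0, 0, -0.2, 0, 0, 0, 0, -0.2, 0, 0, 0, 0, -0.2, 0, 0],
)

```text
clock: 8.42
eef_pos: [639.9, -66.8, 16.0]
tool_rot: [3.14, -0.005, 0.07]
force: [0.5, -3.0, 6.8]
width: 0.3
gripper_force: 4.3
```

Call:
arm_command(
  series=[0, 0, -0.1, 0, 0, 0, 0, -0.2, 0, 0, 0, 0, -0.3, 0, 0, 0, 0, -0.3, 0, 0, 0, 0, -0.3, 0, 0],
)

```text
clock: 8.83
eef_pos: [639.7, -63.8, 16.0]
tool_rot: [3.14, -0.005, 0.07]
force: [0.3, -3.0, 7.3]
width: 0.1
gripper_force: 4.3
```

```bash
python3 - <<'E'
from look import *
print(np.round(monitor.read_state()["force"],1),np.round(monitor.read_state()["eef_pos"],1))
im,X=cloud("wrist"); cv2.imwrite("pics/w3.png",im[...,::-1])
im,X=cloud("scene"); cv2.imwrite("pics/s3.png",cv2.resize(im[170:250,230:330,::-1],None,fx=6,fy=6))
for n in("scene","wrist"): rects(n,35,52,(480,760,-280,200))
E
```

```text
[ 0.3 -3.   7.3] [639.7 -63.8  16. ]
scene 155 z 40.9 [519.8 139.4] [48.8 49.7] 18.6 
scene 646 z 43.3 [640.4   8.2] [ 79.8 160.7] 23.5 
scene 156 z 40.1 [ 543.1 -159.1] [40.4 43. ] 48.0 
wrist 22933 z 42.7 [634.8   8.6] [ 80.2 154. ] 21.9 edge px
wrist 96 z 49.1 [646.9 -71.8] [1.4 6.5] 0.7 
wrist 264 z 42.1 [586.2 -10.2] [ 5.4 20.9] 40.8
```

View pics/w3.png

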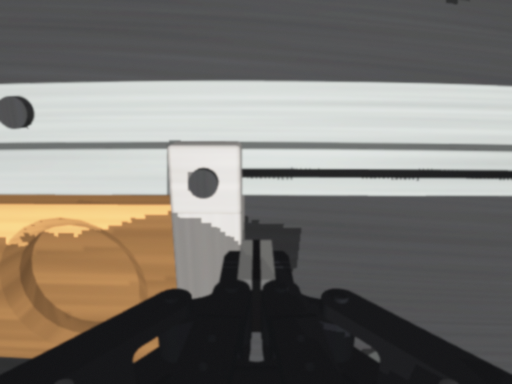

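View pics/s3.png

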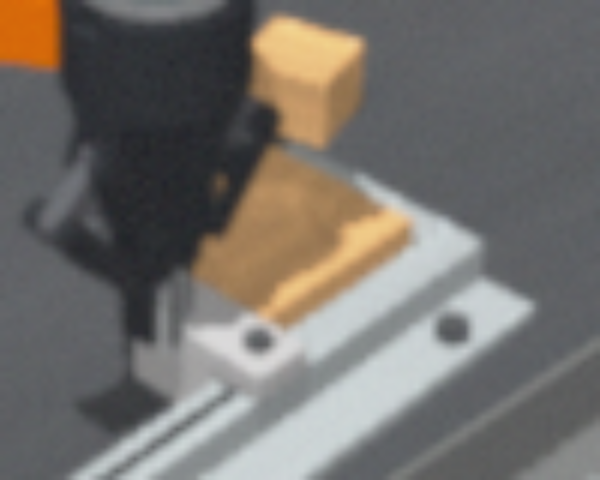

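In the wrist view the keeper (205,215) sits tight against the block with no gap at the long fence (row 195). The scene crop shows the block edge at (410,225), close to the short fence at about (420,215). There is still no force rise, so I'll go on gently.

Call:
arm_command(
  series=[0, 0, -0.1, 0, 0, 0, 0, -0.2, 0, 0, 0, 0, -0.3, 0, 0, 0, 0, -0.4, 0, 0, 0, 0, -0.4, 0, 0],
)

```text
clock: 9.45
eef_pos: [639.5, -59.9, 16.0]
tool_rot: [3.139, -0.005, 0.07]
force: [1.2, -3.2, 7.6]
width: 0.3
gripper_force: 4.3
```

Call:
arm_command(
  series=[0, 0, -0.1, 0, 0, 0, 0, -0.2, 0, 0, 0, 0, -0.3, 0, 0, 0, 0, -0.3, 0, 0, 0, 0, -0.3, 0, 0],
)

```text
clock: 9.87
eef_pos: [639.5, -59.9, 16.0]
tool_rot: [3.136, -0.005, 0.068]
force: [1.9, -7.5, 5.7]
width: 0.1
gripper_force: 5.4
```

It stopped dead at −59.9 with the force rising to 7.5 N, so the block is seated. I'll back off, lift and check.

Call:
arm_command(
  series=[0, 0, 1, 0, 0, 0, 0, 2.5, 0, 0, 0, 0, 2.5, -3, 0, 0, 0, 3.5, -7, 0, 0, 0, 6, -11, 0],
)

```text
clock: 10.28
eef_pos: [640.9, -107.2, 120.5]
tool_rot: [-3.137, 0.001, 0.076]
force: [1.4, 0.3, 0.3]
width: -0.4
gripper_force: 0.0
```

Call:
arm_command(
  series=[0, 0, 4, -1, 0, 0, 0, 8, -2, 0, 0, 0, 10, -3, 0, 0, 0, 12, -3, 0, 0, 0, 12, -3, 0],
)

```text
clock: 10.7
eef_pos: [649.2, -238.5, 150.5]
tool_rot: [3.137, -0.002, 0.064]
force: [-1.0, -0.4, 0.1]
width: -0.1
gripper_force: 0.0
```

```bash
python3 - <<'E'
from look import *
print(np.round(monitor.read_state()["force"],1),np.round(monitor.read_state()["eef_pos"],1))
for n in("scene","top"):
    im=rects(n,37,52,(480,760,-280,200))
    cv2.imwrite(f"pics/{n}4.png",cv2.resize(im[100:200,190:330,::-1] if n=="top" else im[150:250,210:350,::-1],None,fx=5,fy=5))
    print()
im,X=cloud("top"); b=(im[...,0].astype(int)-im[...,2]>40)&(X[...,2]>37)&(X[...,2]<50)&(X[...,0]>560)&(X[...,0]<720)&(abs(X[...,1])<150)
print("block",cv2.minAreaRect(X[b][:,:2].astype(np.float32)))
R=np.array([[.9976,-.07],[.07,.9976]]); print("stop frame",R.T@(np.array(cv2.minAreaRect(X[b][:,:2].astype(np.float32))[0])-[655.7,76.5]))
E
```

```text
[-1.  -0.4  0.1] [ 649.2 -238.5  150.5]
scene 149 z 41.1 [520.9 139.1] [48.3 48. ] 19.4 
scene 577 z 42.8 [618.5  23.2] [ 87.9 103.2] 2.8 
scene 298 z 45.9 [655.1 -58.5] [75.1 31.8] 5.0 
scene 142 z 40.0 [ 543.2 -159.6] [40.9 40.2] 45.8 

top 260 z 44.3 [654.1 -57.9] [74.1 30.2] 4.2 
top 578 z 40.9 [617.2  23.6] [ 84.8 100.2] 3.8 
top 94 z 39.3 [ 539.2 -157.6] [31.2 37.3] 64.9 
top 223 z 39.9 [517.7 138.9] [50.5 44.4] 19.5 

block ((616.8452758789062, 23.712520599365234), (85.23439025878906, 99.81649780273438), 3.705404758453369)
stop frame [-42.45659634 -49.94095876]
```

View pics/top4.png

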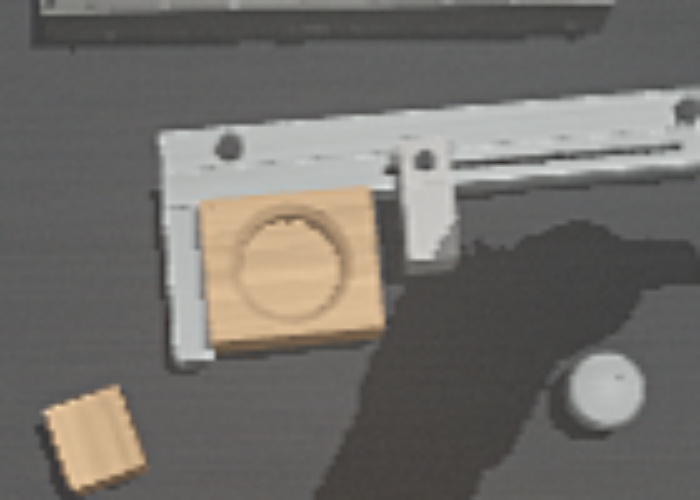

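View pics/scene4.png

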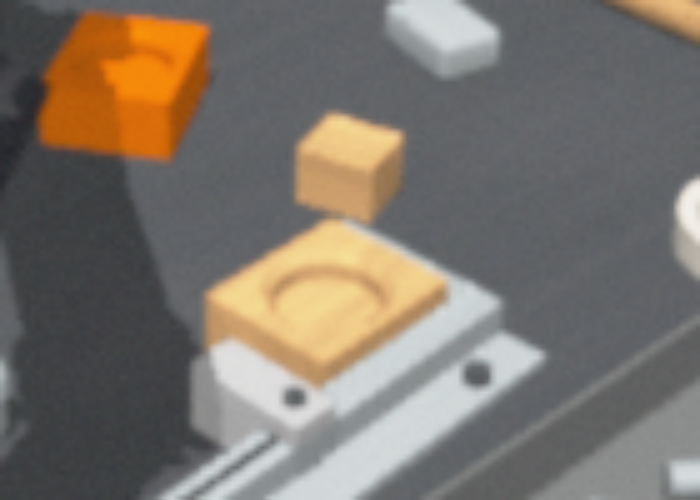

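The block is seated (stop frame −42.5, −49.9), but the keeper slid back about 19 mm as the fingers retreated. I'll profile the keeper's back to see why.

```bash
python3 - <<'E'
from look import *
R=np.array([[.9976,-.07],[.07,.9976]])
for n in("wrist","scene","top"):
    im,X=cloud(n); q=(X[...,:2].reshape(-1,2)-[655.7,76.5])@R; z=X[...,2].ravel()
    for xs in(-38,-25,-12):
        print(n,xs,[(y,int(np.median(z[s])) if (s:=(abs(q[:,0]-xs)<4)&(abs(q[:,1]-y)<2)).any() else None) for y in range(-190,-92,4)])
    if n=="wrist": cv2.imwrite("pics/w5.png",im[...,::-1])
E
```

```text
wrist -38 [(-190, 0), (-186, 0), (-182, 0), (-178, 0), (-174, 0), (-170, 0), (-166, 0), (-162, 0), (-158, 0), (-154, 0), (-150, 0), (-146, 26), (-142, 45), (-138, 45), (-134, 45), (-130, 45), (-126, 45), (-122, 45), (-118, 45), (-114, 43), (-110, None), (-106, None), (-102, None), (-98, 31), (-94, 42)]
wrist -25 [(-190, 0), (-186, 0), (-182, 0), (-178, 0), (-174, 0), (-170, 0), (-166, 0), (-162, 0), (-158, 0), (-154, 0), (-150, 0), (-146, 24), (-142, 45), (-138, 45), (-134, 45), (-130, 45), (-126, 45), (-122, 44), (-118, 45), (-114, 44), (-110, None), (-106, None), (-102, None), (-98, 31), (-94, 42)]
wrist -12 [(-190, 0), (-186, 0), (-182, 0), (-178, 0), (-174, 0), (-170, 0), (-166, 0), (-162, 0), (-158, 0), (-154, 0), (-150, 0), (-146, 24), (-142, 44), (-138, 45), (-134, 45), (-130, 45), (-126, 45), (-122, 44), (-118, 45), (-114, 44), (-110, None), (-106, None), (-102, None), (-98, 31), (-94, 42)]
scene -38 [(-190, 2), (-186, 0), (-182, 1), (-178, 0), (-174, 2), (-170, 0), (-166, 1), (-162, 1), (-158, 1), (-154, 1), (-150, 21), (-146, 25), (-142, 45), (-138, 46), (-134, 46), (-130, 
[... 962 characters left out ...]
3), (-122, 43), (-118, 11), (-114, -2), (-110, -1), (-106, -1), (-102, 41), (-98, 41), (-94, 41)]
top -25 [(-190, 0), (-186, 0), (-182, 0), (-178, -2), (-174, -2), (-170, -1), (-166, -2), (-162, 0), (-158, -2), (-154, -1), (-150, 42), (-146, 44), (-142, 43), (-138, 46), (-134, 41), (-130, 46), (-126, 42), (-122, 43), (-118, 17), (-114, 1), (-110, -1), (-106, -1), (-102, -1), (-98, 39), (-94, 41)]
top -12 [(-190, 0), (-186, -4), (-182, -2), (-178, 0), (-174, -4), (-170, 0), (-166, 0), (-162, -3), (-158, 2), (-154, 2), (-150, None), (-146, 41), (-142, 45), (-138, 45), (-134, 45), (-130, 45), (-126, 43), (-122, 43), (-118, 5), (-114, -2), (-110, -3), (-106, -4), (-102, 0), (-98, 41), (-94, 41)]
```

View pics/w5.png

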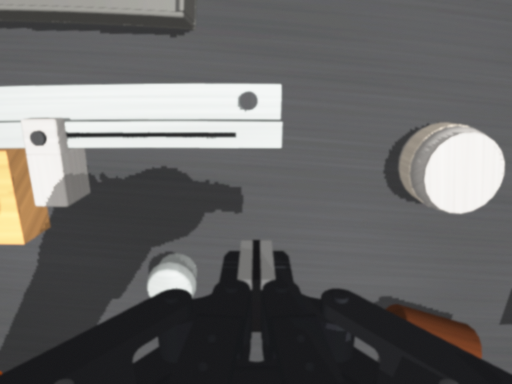

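The keeper's faces are at about y −117 and −147, and it is a plain box. The fingers carried about 7 N of vertical load and dragged it back. I'll push again with the tips higher and retreat slowly while watching the force.

Call:
arm_command(
  series=[0, 0.1, -3.4, 0, 0, 0, 0.2, -6.8, 0, 0, 0, 0.3, -10.2, 0, 0, 0, 0.4, -13.4, 0, 0, 0, 0.4, -13.4, 0, 0],
)

```text
clock: 11.42
eef_pos: [644.2, -86.1, 148.8]
tool_rot: [-3.133, 0.0, 0.082]
force: [0.4, 1.9, 0.8]
width: 0.1
gripper_force: 0.0
```

Call:
arm_command(
  series=[0, 0, 0, 3, 0, 0, 0, 0, 6, 0, 0, 0, 0, 9, 0, 0, 0, 0, 12, 0, 0, 0, 0, 12.5, 0],
)

```text
clock: 11.83
eef_pos: [640.0, -96.8, 19.0]
tool_rot: [-3.139, 0.009, 0.072]
force: [-1.1, -0.3, -0.4]
width: -0.3
gripper_force: 0.0
```

Call:
arm_command(
  series=[0, 0, 0, 0, 0, 0, 0, 0, 0, 0, 0, 0, 0, 0, 0, 0, 0, -0.5, 0, 0, 0, 0, -1, 0, 0],
)

```text
clock: 12.25
eef_pos: [644.6, -89.0, 25.9]
tool_rot: [3.141, -0.003, 0.069]
force: [0.9, 0.4, 0.0]
width: -0.1
gripper_force: 0.0
```

Call:
arm_command(
  series=[0, 0, -0.4, 0, 0, 0, 0, -0.8, 0, 0, 0, 0, -1.2, 0, 0, 0, 0, -1.6, 0, 0, 0, 0, -1.6, 0, 0],
)

```text
clock: 12.67
eef_pos: [642.3, -71.2, 24.1]
tool_rot: [-3.141, 0.0, 0.071]
force: [0.1, 0.0, -0.8]
width: -0.1
gripper_force: 0.0
```

Call:
arm_command(
  series=[0, 0, -0.2, 0, 0, 0, 0, -0.4, 0, 0, 0, 0, -0.6, 0, 0, 0, 0, -0.8, 0, 0, 0, 0, -0.8, 0, 0],
)

```text
clock: 13.08
eef_pos: [641.7, -64.3, 24.0]
tool_rot: [-3.141, 0.0, 0.07]
force: [-0.0, -0.5, -0.6]
width: -0.4
gripper_force: 0.0
```

```bash
python3 - <<'E'
from look import *
s=monitor.read_state(); print(np.round(s["force"],1),np.round(s["eef_pos"],1))
for n in("scene","top"): 
    im,X=cloud(n); x,y,z=np.moveaxis(X,-1,0)
    m=(z>38)&(z<52)&(x>560)&(x<700)&(y>-150)&(y<90)
    grey=m&(im.max(-1).astype(int)-im.min(-1)<25)&(im.min(-1)>110)
    print(n,grey.sum(),np.round(np.percentile(X[grey],[2,50,98],axis=0),1).tolist() if grey.any() else "")
im,X=cloud("wrist"); cv2.imwrite("pics/w6.png",im[...,::-1])
E
```

```text
[-0.  -0.5 -0.6] [641.7 -64.3  24. ]
scene 214 [[624.3, -74.6, 38.2], [666.8, -63.3, 45.6], [691.5, -42.6, 49.8]]
top 0
```

View pics/w6.png

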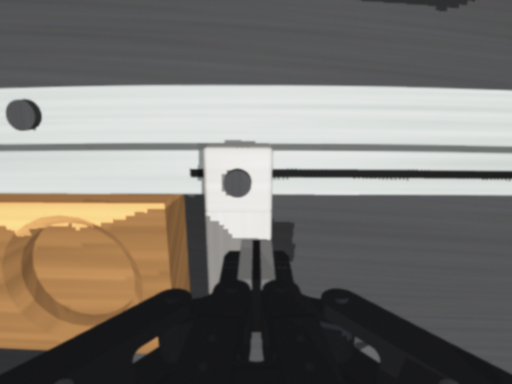

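The wrist view shows the shut finger tips (240–272, 240) overlapping the keeper's columns (205–272), so they seem to be over its top rather than behind it. That would explain the 7 N of vertical load and the drag. I'll check the tip height in the depth image.

```bash
python3 - <<'E'
from look import *
s=monitor.read_state(); print(np.round(s["eef_pos"],1),np.round(s["qpos"],3))
im,X=cloud("wrist")
for c in(220,230,246,256,266,280): print(c,[(r,np.round(X[r,c]).tolist()) for r in range(215,300,12)])
im,X=cloud("scene"); x,y,z=np.moveaxis(X,-1,0)
m=(x>600)&(x<680)&(y>-120)&(y<-20)
for lo in range(0,130,8):
    k=m&(z>=lo)&(z<lo+8); 
    if k.sum()>3: print(lo,k.sum(),np.round(X[k].min(0)),np.round(X[k].max(0)))
E
```

```text
[641.8 -65.1  24.1] [ 0.014  0.851  0.075  1.665 -0.095  0.629 -1.361]
220 [(215, [660.0, -46.0, 44.0]), (227, [655.0, -46.0, 46.0]), (239, [649.0, -47.0, 46.0]), (251, [643.0, -47.0, 45.0]), (263, [637.0, -47.0, 45.0]), (275, [631.0, -47.0, 45.0]), (287, [653.0, -51.0, 91.0]), (299, [653.0, -52.0, 99.0])]
230 [(215, [661.0, -51.0, 46.0]), (227, [656.0, -51.0, 46.0]), (239, [649.0, -51.0, 44.0]), (251, [648.0, -52.0, 54.0]), (263, [648.0, -53.0, 65.0]), (275, [648.0, -53.0, 74.0]), (287, [654.0, -54.0, 93.0]), (299, [654.0, -55.0, 98.0])]
246 [(215, [662.0, -58.0, 45.0]), (227, [656.0, -58.0, 46.0]), (239, [650.0, -58.0, 46.0]), (251, [652.0, -59.0, 61.0]), (263, [652.0, -59.0, 71.0]), (275, [652.0, -59.0, 81.0]), (287, [653.0, -60.0, 90.0]), (299, [653.0, -60.0, 98.0])]
256 [(215, [662.0, -62.0, 45.0]), (227, [656.0, -63.0, 45.0]), (239, [650.0, -63.0, 45.0]), (251, [652.0, -63.0, 62.0]), (263, [653.0, -63.0, 72.0]), (275, [653.0, -63.0, 82.0]), (287, [649.0, -63.0, 84.0]), (299, [644.0, -63.0, 84.0])]
266 [(215, [663.0, -67.0, 46.0]), (227, [656.0, -67.0, 45.0]), (239, [651.0, -68.
[... 397 characters left out ...]
 [ 600. -120.    0.] [648. -61.   8.]
8 22 [623. -76.   8.] [652. -71.  16.]
16 27 [620. -75.  16.] [660. -22.  24.]
24 140 [ 620. -119.   24.] [680. -20.  32.]
32 73 [618. -75.  32.] [677. -21.  40.]
40 161 [617. -75.  40.] [680. -20.  48.]
48 30 [644. -78.  48.] [679. -49.  56.]
56 30 [636. -81.  56.] [653. -53.  64.]
64 25 [637. -81.  64.] [653. -53.  71.]
72 31 [637. -81.  72.] [653. -52.  80.]
80 18 [648. -81.  80.] [654. -60.  88.]
88 26 [647. -91.  88.] [655. -38.  96.]
96 78 [ 629. -104.   96.] [657. -28. 104.]
104 56 [ 626. -110.  104.] [657. -23. 112.]
112 83 [ 626. -113.  112.] [661. -22. 120.]
120 65 [ 633. -118.  120.] [659. -20. 128.]
128 81 [ 639. -119.  128.] [659. -21. 136.]
```

Both views show the real finger tips at z ≈ 52 while the TCP reads 24, so shut tips end about 28 mm above the reported TCP. That means the earlier keeper push was only friction on its top. I'll back off behind the keeper and go about 38 mm lower, gently.

Call:
arm_command(
  series=[0, 0, 0.5, -1, 0, 0, 0, 1.5, -2, 0, 0, 0, 2.7, -2, 0, 0, 0, 3.9, -2, 0, 0, 0, 4.8, -2, 0],
)

```text
clock: 13.75
eef_pos: [645.2, -116.3, 44.6]
tool_rot: [3.14, -0.001, 0.068]
force: [-0.1, -0.2, -1.1]
width: -0.0
gripper_force: 0.0
```

Call:
arm_command(
  series=[0, 0, 0, 0, 0, 0, 0, 0, 0, 0, 0, 0, 0, 1, 0, 0, 0, 0, 2, 0, 0, 0, 0, 2.8, 0],
)

```text
clock: 14.17
eef_pos: [644.3, -111.6, 14.3]
tool_rot: [-3.14, 0.002, 0.071]
force: [-0.8, 0.0, -0.9]
width: -0.2
gripper_force: 0.0
```

Call:
arm_command(
  series=[0, 0, 0, 0.6, 0, 0, 0, 0, 1.2, 0, 0, 0, 0, 1.8, 0, 0, 0, 0, 2.0, 0, 0, 0, 0, 2.0, 0],
)

```text
clock: 14.58
eef_pos: [644.6, -112.7, -4.7]
tool_rot: [-3.141, 0.001, 0.07]
force: [0.6, 0.5, 1.5]
width: 0.4
gripper_force: 0.0
```

```bash
python3 - <<'E'
from look import *
s=monitor.read_state(); print(np.round(s["eef_pos"],1),np.round(s["force"],1))
im,X=cloud("scene"); x,y,z=np.moveaxis(X,-1,0)
m=(x>600)&(x<670)&(y>-160)&(y<-80)
for lo in range(6,80,6):
    k=m&(z>=lo)&(z<lo+6)
    if k.sum()>2: print(lo,k.sum(),np.round(X[k].min(0)),np.round(X[k].max(0)))
for n in("scene","wrist"): rects(n,37,50,(500,760,-280,200))
E
```

```text
[ 644.6 -112.7   -4.7] [0.6 0.5 1.5]
18 4 [ 650. -121.   22.] [ 656. -111.   24.]
24 27 [ 639. -127.   25.] [670. -83.  30.]
30 20 [ 637. -129.   30.] [ 670. -102.   36.]
36 22 [ 642. -129.   36.] [ 656. -102.   42.]
42 26 [ 640. -129.   42.] [ 656. -101.   47.]
48 18 [ 647. -127.   48.] [ 655. -103.   54.]
54 13 [ 649. -128.   55.] [ 656. -101.   60.]
60 19 [ 650. -141.   60.] [ 658. -102.   66.]
66 49 [ 635. -145.   66.] [659. -81.  72.]
72 51 [ 636. -151.   72.] [660. -81.  78.]
78 32 [ 633. -154.   78.] [660. -81.  84.]
scene 139 z 41.2 [521.5 138.3] [48.9 46.5] 15.7 
scene 485 z 42.7 [618.5  24.4] [ 86.9 103.9] 3.9 
scene 251 z 45.7 [659.7 -57.9] [65.7 32. ] 4.0 
scene 145 z 40.0 [ 542.5 -158.9] [40.6 41. ] 27.0 
wrist 12764 z 45.1 [656.7 -54.5] [71.2 30.7] 3.8 
wrist 5858 z 42.0 [624.9 -14.5] [27.3 78.9] 79.3 edge px
wrist 1086 z 43.7 [ 654.  -110.8] [ 5.7 27. ] 3.8
```

Call:
arm_command(
  series=[0, 0, -0.6, 0, 0, 0, 0, -1.2, 0, 0, 0, 0, -1.8, 0, 0, 0, 0, -2.4, 0, 0, 0, 0, -2.8, 0, 0],
)

```text
clock: 15.15
eef_pos: [643.3, -83.6, -3.8]
tool_rot: [-3.141, -0.0, 0.071]
force: [0.3, -2.7, 0.5]
width: 0.1
gripper_force: 1.1
```

Call:
arm_command(
  series=[0, 0, -0.3, 0, 0, 0, 0, -0.6, 0, 0, 0, 0, -0.9, 0, 0, 0, 0, -1.2, 0, 0, 0, 0, -1.2, 0, 0],
)

```text
clock: 15.57
eef_pos: [642.4, -72.3, -3.8]
tool_rot: [-3.141, -0.0, 0.07]
force: [0.4, -0.6, 0.1]
width: 0.2
gripper_force: 0.5
```

Call:
arm_command(
  series=[0, 0, -0.1, 0, 0, 0, 0, -0.2, 0, 0, 0, 0, -0.3, 0, 0, 0, 0, -0.4, 0, 0, 0, 0, -0.4, 0, 0],
)

```text
clock: 15.98
eef_pos: [642.2, -68.7, -3.8]
tool_rot: [-3.141, -0.0, 0.07]
force: [0.1, -2.7, 1.2]
width: 0.1
gripper_force: 0.9
```

Clean contact now, with about 2 N of keeper friction and no vertical load. I'll go on to the block.

Call:
arm_command(
  series=[0, 0, -0.1, 0, 0, 0, 0, -0.2, 0, 0, 0, 0, -0.3, 0, 0, 0, 0, -0.3, 0, 0, 0, 0, -0.3, 0, 0],
)

```text
clock: 16.4
eef_pos: [642.0, -67.0, -3.8]
tool_rot: [3.14, -0.001, 0.069]
force: [1.0, -5.3, 1.8]
width: -0.2
gripper_force: 2.4
```

Call:
arm_command(
  series=[0, 0, -0.1, 0, 0, 0, 0, -0.2, 0, 0, 0, 0, -0.3, 0, 0, 0, 0, -0.3, 0, 0, 0, 0, -0.3, 0, 0],
)

```text
clock: 16.82
eef_pos: [642.1, -67.1, -3.8]
tool_rot: [3.137, -0.001, 0.068]
force: [0.8, -9.2, -1.2]
width: -0.1
gripper_force: 4.7
```

It stopped at −67 with the force rising to 9 N. I'll back away level first, then up.

Call:
arm_command(
  series=[0, 0, 0.6, 0, 0, 0, 0, 1.2, 0, 0, 0, 0, 2, 0, 0, 0, 0, 3, 0, 0, 0, 0, 4, 0, 0],
)

```text
clock: 17.23
eef_pos: [644.2, -103.0, -4.1]
tool_rot: [-3.141, 0.001, 0.071]
force: [0.1, 0.9, 0.5]
width: 0.0
gripper_force: 0.0
```

Call:
arm_command(
  series=[0, 0, 0.5, -3, 0, 0, 0, 2, -6, 0, 0, 0, 5, -9, 0, 0, 0, 8, -12, 0, 0, 0, 8, -12, 0],
)

```text
clock: 17.65
eef_pos: [653.0, -194.3, 122.9]
tool_rot: [3.131, -0.01, 0.061]
force: [0.5, -2.8, 0.6]
width: -0.3
gripper_force: 0.0
```

Call:
arm_command(
  series=[0, 0, 0, 0, 0, 0, 0, 0, 0, 0, 0, 0, 0, 0, 0, 0, 0, 0, 0, 0, 0, 0, 0, 0, 0],
)

```text
clock: 18.07
eef_pos: [649.4, -181.0, 114.8]
tool_rot: [-3.14, 0.002, 0.072]
force: [0.7, 0.4, -1.1]
width: 0.4
gripper_force: 0.0
```

```bash
python3 - <<'E'
from look import *
s=monitor.read_state(); print(np.round(s["eef_pos"],1),np.round(s["force"],1))
R=np.array([[.9976,-.07],[.07,.9976]])
for n in("scene","top","wrist"):
    im,X=cloud(n); x,y,z=np.moveaxis(X,-1,0); sat=im[...,0].astype(int)-im[...,2]
    m=(z>38)&(z<50)&(x>560)&(x<720)&(y>-130)&(y<90)
    for k,c in(("block",sat>40),("keeper",sat<25)):
        if (m&c).sum()<50: continue
        r=cv2.minAreaRect(X[m&c][:,:2].astype(np.float32)); print(n,k,np.round(R.T@(np.array(r[0])-[655.7,76.5]),1),np.round(r[1],1),round(r[2],1))
    q=(X[...,:2]-[655.7,76.5])@R
    print([(a,int(np.median(z[w])) if (w:=(abs(q[...,0]+30)<6)&(abs(q[...,1]-a)<1.5)).any() else None) for a in range(-140,-86,3)])
rects("top",10,60,(300,900,-600,600)) if 0 else None
E
```

```text
[ 649.4 -181.   114.8] [ 0.7  0.4 -1.1]
scene block [-40.7 -62.4] [ 85.7 127.1] 4.3
scene keeper [ -31.6 -108.4] [ 47.7 123.2] 76.4
[(-140, 2), (-137, 0), (-134, 0), (-131, 17), (-128, 24), (-125, 45), (-122, 47), (-119, 47), (-116, 45), (-113, 47), (-110, 46), (-107, 45), (-104, 46), (-101, 45), (-98, 43), (-95, 43), (-92, 43), (-89, 43)]
top block [-42.6 -49.6] [84.4 99.1] 3.9
top keeper [ -22.4 -114.9] [94.5 30.9] 4.5
[(-140, 0), (-137, 0), (-134, 4), (-131, 43), (-128, 45), (-125, 45), (-122, 44), (-119, 43), (-116, 45), (-113, 43), (-110, 45), (-107, 44), (-104, 44), (-101, 41), (-98, 38), (-95, 41), (-92, 42), (-89, 41)]
wrist block [-40.7 -73.9] [84.8 48.9] 2.6
wrist keeper [  -9.2 -112.6] [73. 31.] 4.0
[(-140, 0), (-137, 0), (-134, 0), (-131, 0), (-128, 23), (-125, 42), (-122, 45), (-119, 45), (-116, 45), (-113, 45), (-110, 45), (-107, 45), (-104, 45), (-101, 45), (-98, 44), (-95, 42), (-92, 42), (-89, 42)]
```

The keeper's back face is now at about −130 (travel ≈ 0.13) with no gap to the block. The block sits at (−42.6, −49.6), within 0.1° of the stop's angle, and the arm is clear.

```bash
python3 -c "
from cell import workorder
print(workorder.finish_job())"
```

```text
the job is handed in; nothing more can be done
None
```

The job is handed in, though no verdict came back: the last measurement has the block seated flush in the corner, the keeper snug at about 130 mm travel after a second push, and the arm clear; shut finger tips end about 28 mm above the reported TCP.

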